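Shut and fasten the sample case

TASK

Shut the blue sample case by pushing alone: flip its raised lid over from behind and bring it down gently, without letting it slam, until it is fully closed, then press both steel hasps down flat against the front of the case. Use only the fingertips or the outside of the fingers: do not lift or tip the case or shove it along the bench, do not touch the vials or the foam inside it, and leave the other things on the bench where they stand.

Things in the scene. Friction and masses are not known exactly. Their poses are not given: they have to be found in the camera images.
- case: Blue wooden case of sample vials, loose on the bench, about 1.7 kg in all. Origin: centre of its underside. Front (hasps, black handle) faces its own -x, back and lid hinge +x, length along y, z up. Base 140 mm deep (x), 200 long (y), 62 high; 94 high with the lid shut. The handle hangs on the front, y -35 to 35, z 17 to 45 mm, 12 mm proud.
- case_lid (a joint): Lid, 140 x 200 x 32 mm, 0.26 kg, on a friction hinge that holds it wherever it is left; 2 to 4 N near its free edge moves it. 0 rad = fully shut, growing as it opens, 1.57 = standing upright, 1.95 = open stop, leaning back away from the case. Free edge 140 mm from the hinge.
- lid_hinge (a point): Middle of the lid's hinge axis, which runs along the case's y at the back top edge of the base: x = +70, y = 0, z = 62 mm of the case frame; its axes are the case's.
- lid_top (a point): Point on the lid's outer top face, 105 mm from the hinge towards the free edge, midway along the length; the face lies 32 mm outside the hinge axis. The point's z axis points out of it: up when shut, backwards when open.
- hasp_a (a joint): Steel hasp at case y = +62 mm, a slotted tongue 28 mm wide, 42 long, 2 thick, with a 6 mm bent lip at its end. Stiff hinge along y on the lid's front, stays where left (1 to 2 N at the tip moves it), 3 mm before the front face and 72 mm above the bench when the lid is shut. 0 rad = straight down, flat on the front; grows outward and up, 1.57 = sticking straight out.
- hasp_b (a joint): The same hasp at case y = -62 mm. Each, when flat, lies over a 9 mm stud on the base, 46 mm above the bench, that ends flush with its outer face, 5.5 mm before the front of the case.
- hasp_a_tip (a point): Free end of hasp_a, 42 mm from its hinge.
- hasp_b_tip (a point): Free end of hasp_b, 42 mm from its hinge.
- vials: Foam block in the case base with ten capped glass vials in it, fixed there; cap tops 57 mm above the case's underside. Not to be touched. Origin and axes as the case.
- lid_foam: Dark grey foam lining inside the lid, fixed there. Not to be touched. Origin on the lid's hinge axis.
- oil_bottle: Bystander: amber dropper bottle, 36 mm diameter, 88 mm high; origin at the centre of its underside.
- specimen_jar: Bystander: whitish jar with orange lid, 65 mm diameter, 68 mm high; origin at the centre of its underside.
- cell_counter: Bystander: blue-grey laboratory cell counter with a row of keys, 85 x 286 x 60 mm, long side along its y; origin at the centre of its underside.

How it is judged:
By the outcome, as a careful person would: the job done as asked, in the order asked, and still so for the second after the job is handed in, with the robot touching nothing.
It also fails if it takes over 61 s, if anything falls off the work surface, if the arm or the gripper's body presses on something with over 40 N, if the wrist force passes 120 N, or if a joint passes its speed limit or range.

ROBOT

A 7-joint arm with a two-finger parallel gripper is mounted at the origin on the work surface. World frame = base frame: x ahead of the robot, y to its left, z up, the work surface at z = 0. Lengths are in m, angles in rad, forces in N, time in s.
With the tool pointing down it reaches from about 0.425 to 0.925 m from the base axis. Payload 6.8 kg.
Tool frame: the origin (TCP) lies between the finger pads; the fingertips stand 11 mm ahead of it and the grasp point (between the pads) lies 8 mm behind it; z points along the fingers, y is the line along which they close (so a half turn about z gives the same grasp; the last joint's range is limited). The gripper opens to 85 mm and grips with 20 to 120 N. Pads are 22 mm wide; open, the fingers measure 114 mm over their backs; the gripper's body (76 mm by 85 mm) begins 54 mm behind the grasp point. The pads swing forward as they close: fully open they stand 13 mm farther back than shut.
Start: joints at [-1.429, 0.477, 0.022, 1.555, -0.011, 1.109, -0.083], TCP at [0.167, 0.654, 0.219] pointing down, gripper open.
Joint ranges: [-2.96, 2.96], [-0.34, 2.1], [-1.41, 1.46], [0.24, 2.44], [-1.37, 4.51], [0.17, 1.92], [-2.96, 2.96]. Speed limits (rad/s): [2.39, 2.39, 3.14, 3.14, 3.14, 3.14, 3.14].

INTERFACE

Orientations are given as a rotation vector (axis times angle).
In Python, from bench import r gives the robot as it stands.
- The arm moves only by the tool send_rows, never from a script. Its argument "deltas" is a list of rows, each an object of numbers: "dx", "dy", "dz": the shift along the world's x, y, z in mm; "rx", "ry", "rz": the turn, a rotation vector about the world's x, y, z in degrees. A call has 1 to 5 rows; each row is the pose to reach, as a shift and turn from the pose commanded when the call began; what a row does not reach only later rows make up. A row lasts 1/12 s, in which the tool goes at most 41.7 mm and 7.16 degrees, less where a joint would pass 70% of its speed; a pose out of reach is approached as far as the arm can. A call with a gripper value outside its range is refused whole. "jaw" is the finger opening in mm, from 0 to 85.4, set as the call begins (left out, the last holds). The fingers move at their own pace and stop on an object; "newtons" is the grip in N (left out, the last holds). Time passes only in rows, so rows that repeat a pose let the fingers close. It gives the time, the measured TCP pose, the force, the opening and the grip force at its end, in the units of the state.
- r.get_obs(): the state, without advancing time (a new reading comes with each control period).
- r.grab_frame(name): name is "scene" or "side" or "wrist"; returns a dict with "frame" (420x560x3 uint8, blue, green, red), "z_map" (420x560 float32, m along the optical axis (not along the pixel's ray), 0 where there is no reading), "vertical_fov" (degrees; the focal length in pixels is half the picture's height over the tangent of half this angle, whatever the lens; pixels are square), "cx", "cy" (the principal point, pixels), "xyz" and "orientation" of the camera in the world. Camera axes: x right, y down, z forward; pixel columns grow to the right and rows downward; lengths in m; the calibration is good to about 2 mm. A picture is of the moment at which its call begins.
- r.hand_in(): hands the job in; it is judged then, once.
The state is a dict: "clock": time; "joints": joint angles; "qvel": joint speeds; "tau": joint torques, N m; "tcp_pos": TCP position; "orientation": TCP orientation; "contact_force": force on the tool from outside, world axes, zero at the start; "moment": the same for the moment, N m; "grip_width": finger opening in m; "gripper_force": force on a finger pad.
Only numpy, scipy, OpenCV 4.12 (cv2) and the standard library are available. Lean on these libraries where they do the work, as an engineer would, in place of code of your own. Each camera call takes 0.05 s, during which the arm holds its last target. There are 200 camera calls.

## Working session

There is one attempt and no reset: what is moved stays moved. The work goes in short steps, Python scripts to look and compute and a tool call to move; the robot and the scene stay as the last step left them, time stands still between calls to the robot, and variables do not carry over. Pictures are saved under pics/ and viewed, at most 10 in all, crops included, and the job is handed in when it is done.

Besides the shell and the picture viewer there is one more tool, called after "Emit:" by a JSON object that holds its "fn" and its "kwargs", one argument or row to a line. send_rows: Moves the arm, as the interface text tells. Its arguments: {"type":"object","properties":{"deltas":{"type":"array","items":{"type":"object","properties":{"dx":{"type":"number"},"dy":{"type":"number"},"dz":{"type":"number"},"rx":{"type":"number"},"ry":{"type":"number"},"rz":{"type":"number"}}}},"jaw":{"type":"number"},"newtons":{"type":"number"}},"required":["deltas"]}

```bash
ls; mkdir -p pics; cat > h.py <<'E'
import numpy as np,cv2
from bench import r
from scipy.spatial.transform import Rotation as R
def grab(n):
    f=r.grab_frame(n); z=f["z_map"]; H,W=z.shape
    fl=H/2/np.tan(np.radians(f["vertical_fov"])/2)
    o=np.array(f["orientation"]); 
    M=R.from_rotvec(o).as_matrix() if o.size==3 else o.reshape(3,3)
    u,v=np.meshgrid(np.arange(W),np.arange(H))
    p=np.stack([(u-f["cx"])/fl*z,(v-f["cy"])/fl*z,z],-1)@M.T+np.array(f["xyz"])
    p[z==0]=np.nan
    return f["frame"],p,f
E
python3 - <<'E'
from h import *
for n in("scene","side"):
    im,p,f=grab(n); cv2.imwrite(f"pics/{n}0.png",im); np.save(f"{n}0.npy",p); print(n,f["xyz"],f["orientation"])
print(r.get_obs())
E
```

```text
pics
scene [1.19772454 0.22543796 1.10835334] [-1.83139695 -2.00086383  0.55670966]
side [ 0.43949876 -0.49294276  0.88795611] [-2.40629106  0.23064486 -0.09763674]
{'clock': 0.1, 'joints': array([-1.42912677,  0.47772106,  0.02233187,  1.55633338, -0.01148422,
        1.1093204 , -0.08311163]), 'qvel': array([ 0.00111607, -0.00192788, -0.00028251, -0.00268066,  0.00023434,
       -0.00228254, -0.00041717]), 'tau': array([ 3.86855259e-03, -5.97762001e+01,  1.61331564e+00, -2.81957191e+01,
        1.27644528e-02,  4.95184024e-03,  4.41809175e-05]), 'tcp_pos': array([0.16672042, 0.6535166 , 0.21792844]), 'orientation': array([-3.91269067e-01, -3.11705357e+00,  2.59533663e-03]), 'contact_force': array([-0.18326869,  0.12319701, -0.57603662]), 'moment': array([ 0.02006107,  0.061394  , -0.04947587]), 'gripper_force': 0.0, 'grip_width': 0.08555030332424646}
```

View pics/scene0.png

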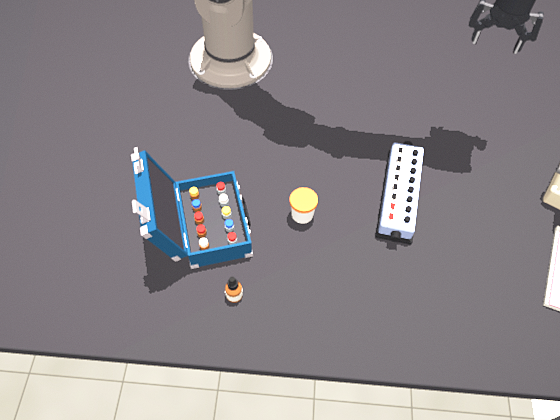

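View pics/side0.png

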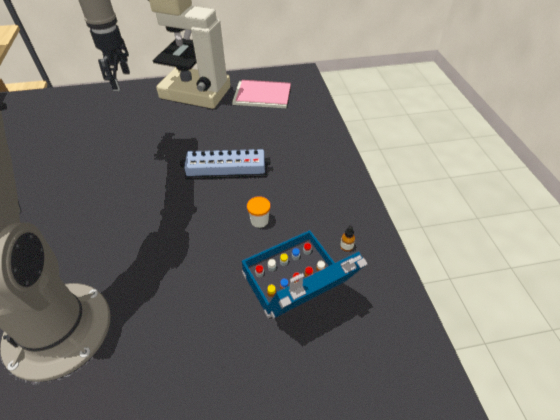

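The case is at scene pixels (180–250, 170–265), with its front facing the jar (303,205). The lid leans back to the left, its free edge at (140,155)–(180,255). The oil bottle is at (234,290), close to one end of the case. The gripper is top right.

```bash
python3 - <<'E'
from h import *
allp=[]
for n in("scene","side"):
    im=cv2.imread(f"pics/{n}0.png"); p=np.load(f"{n}0.npy")
    h=cv2.cvtColor(im,cv2.COLOR_BGR2HSV)
    m=(h[...,0]>95)&(h[...,0]<115)&(h[...,1]>170)&(h[...,2]>40)&(p[...,2]>0.01)&(p[...,1]<0.2)
    q=p[m]; allp.append(q); print(n,len(q),q.min(0),q.max(0))
    rim=q[(q[:,2]>.056)&(q[:,2]<.068)]
    print("rim",cv2.minAreaRect((rim[:,:2]*1000).astype(np.float32)),len(rim))
    # bystanders
    for nm,lo,hi in(("orange",5,22),):
        mm=(h[...,0]>lo)&(h[...,0]<hi)&(h[...,1]>200)&(h[...,2]>120)&(p[...,2]>0.02)&(p[...,2]<.2)
        k,l,s,c=cv2.connectedComponentsWithStats(mm.astype(np.uint8))
        for i in range(1,k):
            if s[i,4]>25: a=p[l==i]; print(nm,c[i],np.nanmedian(a,0),np.nanmax(a,0),np.nanmin(a,0))
    # hist of z
    print(np.histogram(q[:,2],bins=np.arange(0,.24,.01))[0])
np.save("blue.npy",np.vstack(allp))
im,p,f=grab("wrist"); print(f["xyz"],f["orientation"])
im=cv2.imread("pics/scene0.png");cv2.imwrite("pics/crop.png",np.hstack([cv2.resize(im[140:310,120:330],None,fx=3,fy=3)]))
E
```

```text
scene 2579 [ 0.44577487 -0.12847108  0.01002077] [0.70048231 0.1296781  0.19878584]
rim ((565.81494140625, 26.76653289794922), (204.61837768554688, 154.49008178710938), 17.954133987426758) 609
[  0  83 108 149 258 349 433  36  34  42  39  39  51  38  48  44  44  32
 379 373   0   0   0]
side 2608 [ 0.4442255  -0.12973881  0.01000225] [0.69128905 0.13050489 0.19761223]
rim ((565.3442993164062, 17.26007080078125), (200.60813903808594, 175.7525634765625), 18.274410247802734) 600
orange [258.10294118 205.91176471] [0.51100899 0.2358676  0.0686594 ] [0.54253864 0.27308633 0.0730182 ] [0.47988409 0.20601097 0.0615324 ]
orange [347.84615385 238.89230769] [0.72811535 0.09445652 0.04634821] [0.74900565 0.1102566  0.05527801] [0.71744573 0.08468929 0.04108281]
[  0  30  32 129 238 328 424  35  38  50  50  52  48  54  52  57  46  42
 429 474   0   0   0]
[0.10221401 0.67064409 0.37419191] [2.30621707 1.79220063 0.23934175]
```

View pics/crop.png

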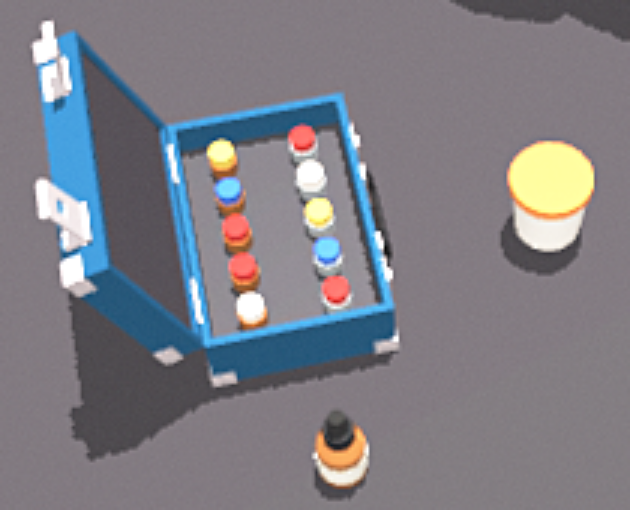

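The lid leans back and both white hasps stick out beyond its free edge, at crop pixels (47,45) and (60,215). Next I fit the poses.

```bash
cat > fit.py <<'E'
from h import *
from scipy.optimize import minimize
q=np.load("blue.npy")
# base: front & end faces
def cf(P,c,yaw):
    ex=np.array([np.cos(yaw),np.sin(yaw)]);ey=np.array([-ex[1],ex[0]])
    d=P[...,:2]-c; return np.stack([d@ex,d@ey,P[...,2]],-1)
def cost(v):
    a=cf(q,v[:2],v[2]); th=v[3]
    b=a[a[:,2]<.066]
    def box(p,lo,hi):
        lo,hi=np.array(lo),np.array(hi); o=np.maximum(np.maximum(lo-p,p-hi),0)
        out=np.linalg.norm(o,axis=1); ins=np.minimum(p-lo,hi-p).min(1)
        return out,ins
    rel=a-np.array([.07,0,.062]); d=np.array([-np.cos(th),0,np.sin(th)]);n=np.array([np.sin(th),0,np.cos(th)])
    L=np.stack([rel@d,a[:,1],rel@n],-1)
    o1,i1=box(a,[-.07,-.1,0],[.07,.1,.062]); o2,i2=box(L,[0,-.1,0],[.14,.1,.032])
    e1=np.where(o1>0,o1,np.minimum(i1,.009)); e2=np.where(o2>0,o2,np.minimum(i2,.009))
    e=np.minimum(e1,e2); return np.minimum(e,.012).mean()*1000
best=min((minimize(cost,[.565+dx,.035+dy,np.radians(-72),t],method="Nelder-Mead",options=dict(xatol=1e-5,fatol=1e-5,maxiter=2000,initial_simplex=np.array([.565+dx,.035+dy,np.radians(-72),t])+np.vstack([np.zeros(4),np.diag([.01,.01,.05,.1])]))) for dx in(0,) for dy in(-.01,.01) for t in(1.6,1.8)),key=lambda s:s.fun)
print(best.x,best.fun,np.degrees(best.x[2:]))
np.save("pose.npy",best.x)
c,yaw,th=best.x[:2],best.x[2],best.x[3]
d=np.array([-np.cos(th),0,np.sin(th)]);n=np.array([np.sin(th),0,np.cos(th)])
for nm in("scene","side"):
    im=cv2.imread(f"pics/{nm}0.png");p=np.load(f"{nm}0.npy");hsv=cv2.cvtColor(im,cv2.COLOR_BGR2HSV)
    a=cf(p,c,yaw); rel=a-np.array([.07,0,.062]);L=np.stack([rel@d,a[...,1],rel@n],-1)
    for s in(1,-1):
        m=(hsv[...,1]<90)&(hsv[...,2]>100)&(np.abs(L[...,1]-s*.062)<.02)&(L[...,0]>.10)&(L[...,0]<.2)&(np.abs(L[...,2])<.1)
        print(nm,s,m.sum());print((L[m]*1000).round()[::max(1,m.sum()//25)].tolist())
E
python3 fit.py
```

```text
[ 0.56230484  0.03249944 -1.25321295  1.883864  ] 1.8812475447574903 [-71.80381268 107.9374562 ]
scene 1 248
[[182.0, 48.0, 17.0], [182.0, 54.0, 16.0], [172.0, 51.0, 15.0], [166.0, 50.0, 14.0], [166.0, 53.0, 14.0], [172.0, 58.0, 14.0], [178.0, 64.0, 15.0], [183.0, 66.0, 21.0], [152.0, 52.0, 13.0], [177.0, 68.0, 14.0], [183.0, 71.0, 20.0], [155.0, 59.0, 13.0], [179.0, 73.0, 15.0], [146.0, 57.0, 12.0], [173.0, 72.0, 15.0], [144.0, 59.0, 10.0], [160.0, 68.0, 13.0], [170.0, 76.0, 14.0], [145.0, 65.0, 8.0], [142.0, 64.0, 12.0], [150.0, 71.0, 12.0], [152.0, 74.0, 13.0], [139.0, 65.0, 22.0], [141.0, 68.0, 25.0], [142.0, 69.0, 28.0], [141.0, 77.0, 9.0], [141.0, 77.0, 14.0], [138.0, 80.0, 25.0]]
scene -1 163
[[184.0, -73.0, 1.0], [186.0, -66.0, 0.0], [172.0, -74.0, 1.0], [185.0, -59.0, -0.0], [179.0, -59.0, -2.0], [184.0, -52.0, 1.0], [180.0, -52.0, -1.0], [142.0, -81.0, 19.0], [174.0, -48.0, 0.0], [136.0, -80.0, 20.0], [137.0, -80.0, 27.0], [144.0, -68.0, 11.0], [139.0, -73.0, 20.0], [139.0, -73.0, 27.0], [149.0, -58.0, 9.0], [141.0, -66.0, 20.0], [141.0, -66.0, 26.0], [150.0, -52.0, 9.0], [
[... 608 characters left out ...]
3.0, 58.0, 21.0], [142.0, 72.0, 27.0], [142.0, 55.0, 22.0], [144.0, 68.0, 28.0], [142.0, 56.0, 24.0], [142.0, 49.0, 23.0], [142.0, 46.0, 24.0]]
side -1 275
[[187.0, -54.0, -2.0], [183.0, -54.0, 1.0], [181.0, -70.0, -2.0], [183.0, -73.0, -1.0], [182.0, -75.0, -0.0], [183.0, -75.0, 2.0], [173.0, -71.0, 3.0], [167.0, -70.0, 4.0], [168.0, -75.0, 4.0], [167.0, -77.0, 5.0], [148.0, -52.0, 12.0], [146.0, -55.0, 12.0], [144.0, -58.0, 12.0], [145.0, -63.0, 12.0], [150.0, -73.0, 11.0], [143.0, -51.0, 20.0], [141.0, -58.0, 18.0], [142.0, -65.0, 17.0], [143.0, -76.0, 14.0], [140.0, -55.0, 24.0], [141.0, -65.0, 21.0], [142.0, -74.0, 19.0], [143.0, -54.0, 29.0], [142.0, -60.0, 28.0], [140.0, -76.0, 25.0]]
```

Emit:
{"fn": "send_rows", "kwargs": {
  "deltas": [
    {"dx": 18, "dy": -33, "dz": 16, "rz": -6},
    {"dx": 36, "dy": -66, "dz": 32, "rz": -12},
    {"dx": 54, "dy": -99, "dz": 48, "rz": -18},
    {"dx": 72, "dy": -132, "dz": 64, "rz": -24},
    {"dx": 90, "dy": -165, "dz": 80, "rz": -30}
  ],
  "jaw": 0,
  "newtons": 20
}}

```text
$.deltas[0]: bad value
```

Emit:
{"fn": "send_rows", "kwargs": {
  "deltas": [
    {"dx": 18, "dy": -33, "dz": 16, "rz": -6},
    {"dx": 36, "dy": -66, "dz": 32, "rz": -12},
    {"dx": 54, "dy": -99, "dz": 48, "rz": -18},
    {"dx": 72, "dy": -132, "dz": 64, "rz": -24},
    {"dx": 90, "dy": -165, "dz": 80, "rz": -27.5}
  ]
}}

```text
$.deltas[0]: bad value
```

Emit:
{"fn": "send_rows", "kwargs": {
  "deltas": [
    {"dx": 20, "dy": -34},
    {"dx": 40, "dy": -68},
    {"dx": 60, "dy": -102},
    {"dx": 80, "dy": -136},
    {"dx": 100, "dy": -170}
  ]
}}

```text
$.deltas[0]: bad value
```

Emit:
{"fn": "send_rows", "kwargs": {
  "deltas": [
    {"dx": 20, "dy": -34},
    {"dx": 40, "dy": -68},
    {"dx": 60, "dy": -102},
    {"dx": 80, "dy": -136},
    {"dx": 100, "dy": -170}
  ]
}}

```text
$.deltas[0]: bad value
```

Emit:
{"fn": "send_rows", "kwargs": {
  "deltas": [
    {"dx": 18, "dy": -32},
    {"dx": 36, "dy": -64},
    {"dx": 55, "dy": -96},
    {"dx": 73, "dy": -127},
    {"dx": 73, "dy": -127}
  ]
}}

```text
$.deltas[0]: bad value
```

Emit:
{"fn": "send_rows", "kwargs": {
  "deltas": [
    {"dx": 18, "dy": -33, "dz": 16, "rx": 0, "ry": 0, "rz": -6},
    {"dx": 36, "dy": -66, "dz": 32, "rx": 0, "ry": 0, "rz": -12},
    {"dx": 54, "dy": -99, "dz": 48, "rx": 0, "ry": 0, "rz": -18},
    {"dx": 72, "dy": -132, "dz": 64, "rx": 0, "ry": 0, "rz": -24},
    {"dx": 90, "dy": -165, "dz": 80, "rx": 0, "ry": 0, "rz": -30}
  ],
  "jaw": 0,
  "newtons": 20
}}

```text
clock: 0.57
tcp_pos: [0.2574, 0.4872, 0.2991]
orientation: [-1.192, -2.906, 0.001]
contact_force: [0.4, 0.6, 1.1]
grip_width: 0.0258
gripper_force: 0.0
```

Emit:
{"fn": "send_rows", "kwargs": {
  "deltas": [
    {"dx": 18, "dy": -33, "dz": 16, "rx": 0, "ry": 0, "rz": -6},
    {"dx": 36, "dy": -66, "dz": 32, "rx": 0, "ry": 0, "rz": -12},
    {"dx": 54, "dy": -99, "dz": 48, "rx": 0, "ry": 0, "rz": -18},
    {"dx": 72, "dy": -132, "dz": 64, "rx": 0, "ry": 0, "rz": -24},
    {"dx": 90, "dy": -165, "dz": 80, "rx": 0, "ry": 0, "rz": -27.5}
  ]
}}

```text
clock: 0.98
tcp_pos: [0.3473, 0.322, 0.3794]
orientation: [-1.849, -2.539, 0.0]
contact_force: [0.0, 1.0, -0.1]
grip_width: 0.0001
gripper_force: 0.0
```

Emit:
{"fn": "send_rows", "kwargs": {
  "deltas": [
    {"dx": 20, "dy": -34, "dz": 0, "rx": 0, "ry": 0, "rz": 0},
    {"dx": 40, "dy": -68, "dz": 0, "rx": 0, "ry": 0, "rz": 0},
    {"dx": 60, "dy": -102, "dz": 0, "rx": 0, "ry": 0, "rz": 0},
    {"dx": 80, "dy": -136, "dz": 0, "rx": 0, "ry": 0, "rz": 0},
    {"dx": 100, "dy": -170, "dz": 0, "rx": 0, "ry": 0, "rz": 0}
  ]
}}

```text
clock: 1.4
tcp_pos: [0.4472, 0.152, 0.3789]
orientation: [-1.842, -2.544, -0.001]
contact_force: [0.5, 0.1, -0.1]
grip_width: 0.0003
gripper_force: 0.0
```

Emit:
{"fn": "send_rows", "kwargs": {
  "deltas": [
    {"dx": 20, "dy": -34, "dz": 0, "rx": 0, "ry": 0, "rz": 0},
    {"dx": 40, "dy": -68, "dz": 0, "rx": 0, "ry": 0, "rz": 0},
    {"dx": 60, "dy": -102, "dz": 0, "rx": 0, "ry": 0, "rz": 0},
    {"dx": 80, "dy": -136, "dz": 0, "rx": 0, "ry": 0, "rz": 0},
    {"dx": 100, "dy": -170, "dz": 0, "rx": 0, "ry": 0, "rz": 0}
  ]
}}

```text
clock: 1.82
tcp_pos: [0.5473, -0.0177, 0.3789]
orientation: [-1.842, -2.545, -0.001]
contact_force: [0.3, 0.7, -0.4]
grip_width: 0.0002
gripper_force: 0.0
```

Emit:
{"fn": "send_rows", "kwargs": {
  "deltas": [
    {"dx": 18, "dy": -32, "dz": 0, "rx": 0, "ry": 0, "rz": 0},
    {"dx": 36, "dy": -64, "dz": 0, "rx": 0, "ry": 0, "rz": 0},
    {"dx": 55, "dy": -96, "dz": 0, "rx": 0, "ry": 0, "rz": 0},
    {"dx": 73, "dy": -127, "dz": 0, "rx": 0, "ry": 0, "rz": 0},
    {"dx": 73, "dy": -127, "dz": 0, "rx": 0, "ry": 0, "rz": 0}
  ]
}}

```text
clock: 2.23
tcp_pos: [0.6203, -0.1506, 0.3777]
orientation: [1.852, 2.535, -0.008]
contact_force: [-1.8, 0.6, 1.0]
grip_width: 0.0002
gripper_force: 0.0
```

Emit:
{"fn": "send_rows", "kwargs": {
  "deltas": [
    {"dx": 0, "dy": 0, "dz": -40, "rx": 0, "ry": 0, "rz": 0},
    {"dx": 0, "dy": 0, "dz": -80, "rx": 0, "ry": 0, "rz": 0},
    {"dx": 0, "dy": 0, "dz": -120, "rx": 0, "ry": 0, "rz": 0},
    {"dx": 0, "dy": 0, "dz": -160, "rx": 0, "ry": 0, "rz": 0},
    {"dx": 0, "dy": 0, "dz": -200, "rx": 0, "ry": 0, "rz": 0}
  ]
}}

```text
clock: 2.65
tcp_pos: [0.6195, -0.1426, 0.1769]
orientation: [-1.842, -2.545, -0.0]
contact_force: [0.5, 0.2, -0.2]
grip_width: 0.0001
gripper_force: 0.0
```

```bash
python3 - <<'E'
from h import *
im,p,f=grab("side");cv2.imwrite("pics/a.png",cv2.resize(im[180:380,180:420],None,fx=2.5,fy=2.5))
o=r.get_obs();print(o["tcp_pos"],o["contact_force"],R.from_rotvec(o["orientation"]).as_matrix().round(3))
x=np.load("pose.npy")
from math import *
ex=np.array([cos(x[2]),sin(x[2])]);d=o["tcp_pos"][:2]-x[:2];print("case frame",d@ex,d@np.array([-ex[1],ex[0]]))
E
```

```text
[ 0.6147924  -0.14076252  0.16868915] [-3.41462671  2.38825879 -5.68507757] [[-0.313  0.95  -0.012]
 [ 0.95   0.313  0.002]
 [ 0.005 -0.011 -1.   ]]
case frame 0.1809879979649904 -0.0042419938603138075
```

View pics/a.png

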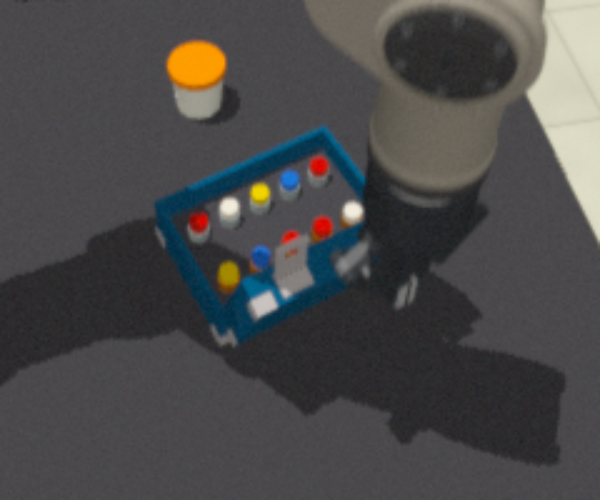

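The closed fingers are behind the lid (405,290), clear of the hasps at (290,262). I start pushing along the case's -x.

Emit:
{"fn": "send_rows", "kwargs": {
  "deltas": [
    {"dx": -4.4, "dy": 13.3, "dz": 0, "rx": 0, "ry": 0, "rz": 0},
    {"dx": -7.5, "dy": 22.8, "dz": 0, "rx": 0, "ry": 0, "rz": 0},
    {"dx": -9.4, "dy": 28.5, "dz": 0, "rx": 0, "ry": 0, "rz": 0},
    {"dx": -10.9, "dy": 33.3, "dz": 0, "rx": 0, "ry": 0, "rz": 0},
    {"dx": -12.5, "dy": 38, "dz": 0, "rx": 0, "ry": 0, "rz": 0}
  ]
}}

```text
clock: 3.12
tcp_pos: [0.608, -0.1044, 0.1802]
orientation: [1.841, 2.544, 0.002]
contact_force: [0.1, -0.6, 1.1]
grip_width: 0.0003
gripper_force: 0.0
```

Emit:
{"fn": "send_rows", "kwargs": {
  "deltas": [
    {"dx": -1.6, "dy": 4.7, "dz": 2, "rx": 0, "ry": 0, "rz": 0},
    {"dx": -3.1, "dy": 9.5, "dz": 4, "rx": 0, "ry": 0, "rz": 0},
    {"dx": -4.7, "dy": 14.3, "dz": 6, "rx": 0, "ry": 0, "rz": 0},
    {"dx": -6.2, "dy": 19, "dz": 8, "rx": 0, "ry": 0, "rz": 0},
    {"dx": -7.8, "dy": 23.8, "dz": 10, "rx": 0, "ry": 0, "rz": 0}
  ]
}}

```text
clock: 3.53
tcp_pos: [0.5995, -0.0808, 0.1892]
orientation: [1.842, 2.544, 0.0]
contact_force: [-0.2, -0.1, 0.1]
grip_width: 0.0001
gripper_force: 0.0
```

```bash
cat > lid.py <<'E'
from h import *
from fit import cf
E
cat > st.py <<'E'
import sys
from h import *
x=np.load("pose.npy");ex=np.array([np.cos(x[2]),np.sin(x[2])]);ey=np.array([-ex[1],ex[0]])
def C(P): d=P[...,:2]-x[:2]; return np.stack([d@ex,d@ey,P[...,2]],-1)
if __name__=="__main__":
    o=r.get_obs();t=C(o["tcp_pos"]);print("tcp",t.round(4),"F case",(o["contact_force"][:2]@ex).round(1),(o["contact_force"][:2]@ey).round(1),o["contact_force"][2].round(1))
    for n in("scene","side"):
        im,p,f=grab(n);h=cv2.cvtColor(im,cv2.COLOR_BGR2HSV);a=C(p)
        m=(h[...,0]>95)&(h[...,0]<115)&(h[...,1]>140)&(abs(a[...,1])<.11)&(a[...,2]>.068)&(a[...,2]<.26)&(abs(a[...,0])<.25)
        q=a[m]; print(n,len(q),"zmax",np.percentile(q[:,2],98).round(4),"x at top",np.median(q[q[:,2]>np.percentile(q[:,2],90),0]).round(4),"xmin/max",np.percentile(q[:,0],[1,99]).round(4))
        cv2.imwrite(f"pics/{n}_{sys.argv[1]}.png",cv2.resize(im[140:300,100:340] if n=="scene" else im[180:360,200:420],None,fx=2.5,fy=2.5))
E
rm lid.py; python3 st.py b
```

```text
tcp [ 0.1192 -0.      0.1892] F case 0.1 -0.2 0.1
scene 992 zmax 0.1949 x at top 0.1158 xmin/max [0.071  0.1419]
side 1437 zmax 0.1956 x at top 0.1167 xmin/max [0.0856 0.1439]
```

View pics/scene_b.png

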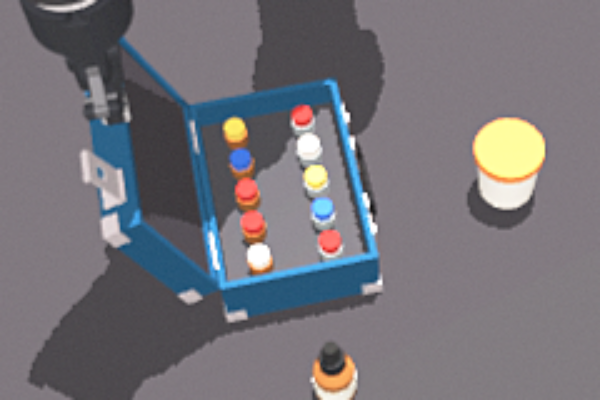

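The lid hasn't moved. The fingers (105,100) appear at its edge with no force, so I check the tip location by depth.

```bash
python3 - <<'E'
from st import *
for n,(r0,r1,c0,c1) in(("scene",(164,194,130,156)),("side",(180,330,260,400))):
    im,p,f=grab(n);a=C(p);h=cv2.cvtColor(im,cv2.COLOR_BGR2HSV)
    if n=="scene":
        for rr in range(r0,r1,3): print(rr,[(c,*(a[rr,c]*1000).round().astype(int),h[rr,c,1]) for c in range(c0,c1,4)])
    t=np.array([.119,0,.178]);M=R.from_rotvec(f["orientation"]).as_matrix()
    for z in(.16,.178,.2):
        P=np.r_[x[:2]+.119*ex,z];q=M.T@(P-f["xyz"]);fl=210/np.tan(np.radians(f["vertical_fov"])/2);print(n,z,q[:2]/q[2]*fl+[f["cx"],f["cy"]])
E
```

```text
164 [(130, np.int64(129), np.int64(33), np.int64(321), np.uint8(19)), (134, np.int64(121), np.int64(40), np.int64(328), np.uint8(23)), (138, np.int64(114), np.int64(40), np.int64(326), np.uint8(22)), (142, np.int64(108), np.int64(35), np.int64(317), np.uint8(13)), (146, np.int64(103), np.int64(22), np.int64(299), np.uint8(12)), (150, np.int64(109), np.int64(-78), np.int64(171), np.uint8(17)), (154, np.int64(103), np.int64(-96), np.int64(145), np.uint8(103))]
167 [(130, np.int64(133), np.int64(19), np.int64(295), np.uint8(26)), (134, np.int64(123), np.int64(41), np.int64(320), np.uint8(13)), (138, np.int64(116), np.int64(37), np.int64(314), np.uint8(11)), (142, np.int64(109), np.int64(41), np.int64(316), np.uint8(22)), (146, np.int64(105), np.int64(19), np.int64(287), np.uint8(16)), (150, np.int64(110), np.int64(-70), np.int64(171), np.uint8(17)), (154, np.int64(103), np.int64(-82), np.int64(153), np.uint8(15))]
170 [(130, np.int64(177), np.int64(-206), np.int64(0), np.uint8(13)), (134, np.int64(124), np.int64(42), np.int64(314), np.uint8(18)), (138, np.int64(118), np.int64(38), np.in
[... 3147 characters left out ...]
2), np.uint8(14)), (134, np.int64(174), np.int64(-139), np.int64(1), np.uint8(19)), (138, np.int64(140), np.int64(-6), np.int64(182), np.uint8(174)), (142, np.int64(131), np.int64(0), np.int64(188), np.uint8(181)), (146, np.int64(122), np.int64(6), np.int64(193), np.uint8(177)), (150, np.int64(114), np.int64(7), np.int64(192), np.uint8(174)), (154, np.int64(109), np.int64(-9), np.int64(167), np.uint8(20))]
scene 0.16 [150.34703968 197.18662112]
scene 0.178 [148.69843898 192.38983792]
scene 0.2 [146.62086296 186.34490432]
side 0.16 [319.70412878 281.25336658]
side 0.178 [320.32773472 276.72990615]
side 0.2 [321.11826504 270.99562362]<stdin>:5: RuntimeWarning: invalid value encountered in cast
```

View pics/side_b.png

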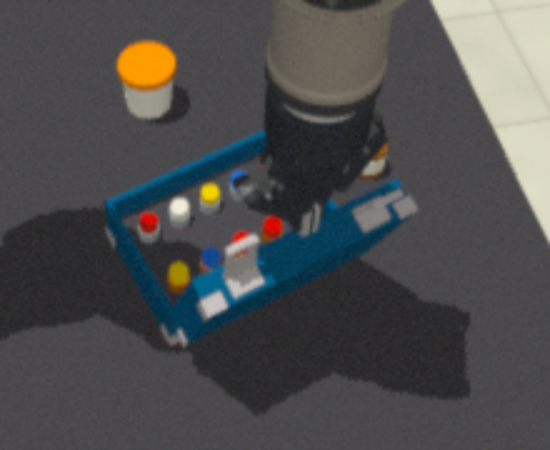

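Emit:
{"fn": "send_rows", "kwargs": {
  "deltas": [
    {"dx": 0, "dy": 0, "dz": 10, "rx": 0, "ry": 0, "rz": 0},
    {"dx": 7, "dy": -21, "dz": 10, "rx": 0, "ry": 0, "rz": 0},
    {"dx": 14, "dy": -42, "dz": 10, "rx": 0, "ry": 0, "rz": 0},
    {"dx": 20, "dy": -62, "dz": 10, "rx": 0, "ry": 0, "rz": 0},
    {"dx": 20, "dy": -62, "dz": 10, "rx": 0, "ry": 0, "rz": 0}
  ]
}}

```text
clock: 4.15
tcp_pos: [0.6198, -0.1489, 0.2001]
orientation: [1.848, 2.536, -0.003]
contact_force: [0.1, -1.4, 0.6]
grip_width: -0.0001
gripper_force: 0.0
```

```bash
python3 - <<'E'
from st import *
o=r.get_obs();t=C(o["tcp_pos"]);print(t)
for n in("scene","side","wrist"):
    im,p,f=grab(n);a=C(p)-t
    cv2.imwrite(f"pics/{n}_c.png",im)
    m=(abs(a[...,0])<.03)&(abs(a[...,1])<.04)&(a[...,2]<.06)&(a[...,2]>-.06)
    q=a[m]*1000;print(n,len(q));print(q[np.argsort(q[:,2])][:40:3].round().astype(int).tolist())
E
```

```text
[ 0.19030562 -0.0020336   0.20007913]
scene 82
[[9, 7, 13], [-9, 7, 14], [-1, 12, 17], [-8, 9, 18], [9, 9, 20], [9, 8, 22], [-4, 14, 22], [-12, -4, 23], [-3, 14, 23], [-12, 5, 24], [1, 14, 25], [0, 13, 27], [-4, 12, 27], [-4, 16, 29]]
side 123
[[2, -6, 14], [8, -2, 19], [7, 1, 19], [4, -11, 20], [-4, -12, 23], [4, -6, 23], [9, 2, 24], [8, -1, 26], [8, -7, 27], [8, -3, 28], [7, -5, 28], [8, -1, 29], [4, -12, 29], [4, 13, 31]]
wrist 4538
[[-15, -2, 16], [-16, -4, 16], [-16, 4, 16], [-16, 7, 16], [-16, 5, 16], [-16, 4, 17], [-16, 8, 17], [-16, -3, 17], [-15, 8, 17], [-15, -1, 17], [-16, -5, 17], [-16, 4, 18], [-15, 4, 18], [-16, 7, 18]]
```

View pics/wrist_c.png

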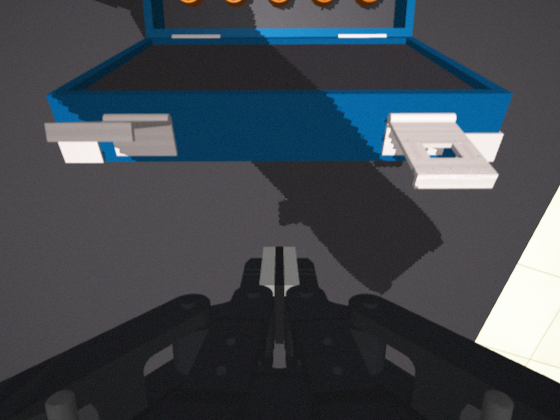

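The three cameras agree: the tips are about 12 mm above the reported TCP, not 11 mm below it. The fingers are at wrist pixel (280,265), the lid is centred, and the hasps are at (110,130) and (440,150). I go in lower.

Emit:
{"fn": "send_rows", "kwargs": {
  "deltas": [
    {"dx": 0, "dy": 0, "dz": -30, "rx": 0, "ry": 0, "rz": 0},
    {"dx": 0, "dy": 0, "dz": -44, "rx": 0, "ry": 0, "rz": 0},
    {"dx": -3.1, "dy": 9.5, "dz": -44, "rx": 0, "ry": 0, "rz": 0},
    {"dx": -6.2, "dy": 19, "dz": -44, "rx": 0, "ry": 0, "rz": 0},
    {"dx": -9.4, "dy": 28.5, "dz": -44, "rx": 0, "ry": 0, "rz": 0}
  ]
}}

```text
clock: 4.72
tcp_pos: [0.6102, -0.1133, 0.1555]
orientation: [1.841, 2.545, 0.0]
contact_force: [1.5, -5.2, 3.6]
grip_width: 0.0003
gripper_force: 2.7
```

Emit:
{"fn": "send_rows", "kwargs": {
  "deltas": [
    {"dx": -1.2, "dy": 3.8, "dz": 1, "rx": 0, "ry": 0, "rz": 0},
    {"dx": -2.5, "dy": 7.6, "dz": 2, "rx": 0, "ry": 0, "rz": 0},
    {"dx": -3.7, "dy": 11.4, "dz": 3, "rx": 0, "ry": 0, "rz": 0},
    {"dx": -5.0, "dy": 15.2, "dz": 4, "rx": 0, "ry": 0, "rz": 0},
    {"dx": -6.2, "dy": 19, "dz": 5, "rx": 0, "ry": 0, "rz": 0}
  ]
}}

```text
clock: 5.13
tcp_pos: [0.6048, -0.0964, 0.1612]
orientation: [1.842, 2.541, 0.001]
contact_force: [1.0, -2.6, 3.0]
grip_width: 0.0001
gripper_force: 2.1
```

```bash
python3 st.py d
```

```text
tcp [0.1357 0.0002 0.1612] F case 2.8 0.1 3.0
scene 1310 zmax 0.201 x at top 0.0969 xmin/max [0.0696 0.1232]
side 1431 zmax 0.2007 x at top 0.1022 xmin/max [0.0792 0.1239]
```

Emit:
{"fn": "send_rows", "kwargs": {
  "deltas": [
    {"dx": -1.3, "dy": 4, "dz": 1, "rx": 0, "ry": 0, "rz": 0},
    {"dx": -2.6, "dy": 8, "dz": 2, "rx": 0, "ry": 0, "rz": 0},
    {"dx": -4, "dy": 12, "dz": 3.5, "rx": 0, "ry": 0, "rz": 0},
    {"dx": -5.3, "dy": 16, "dz": 5, "rx": 0, "ry": 0, "rz": 0},
    {"dx": -6.6, "dy": 20, "dz": 6, "rx": 0, "ry": 0, "rz": 0}
  ]
}}

```text
clock: 5.65
tcp_pos: [0.5971, -0.0748, 0.1657]
orientation: [-1.842, -2.544, -0.0]
contact_force: [1.3, -2.4, 1.7]
grip_width: -0.0001
gripper_force: 1.5
```

Emit:
{"fn": "send_rows", "kwargs": {
  "deltas": [
    {"dx": -2, "dy": 6, "dz": 1, "rx": 0, "ry": 0, "rz": 0},
    {"dx": -4, "dy": 12.1, "dz": 2, "rx": 0, "ry": 0, "rz": 0},
    {"dx": -6, "dy": 18.2, "dz": 3, "rx": 0, "ry": 0, "rz": 0},
    {"dx": -8, "dy": 24.3, "dz": 4, "rx": 0, "ry": 0, "rz": 0},
    {"dx": -10, "dy": 30.4, "dz": 4, "rx": 0, "ry": 0, "rz": 0}
  ]
}}

```text
clock: 6.07
tcp_pos: [0.5868, -0.0442, 0.1697]
orientation: [-1.841, -2.544, -0.0]
contact_force: [1.1, -1.5, 1.9]
grip_width: 0.0
gripper_force: 1.4
```

```bash
python3 st.py e
```

```text
tcp [ 0.0805 -0.0006  0.1697] F case 1.8 0.5 1.9
scene 1698 zmax 0.2056 x at top 0.0596 xmin/max [0.0345 0.0974]
side 3609 zmax 0.2047 x at top 0.0631 xmin/max [0.0376 0.0984]
```

Tracking well. I continue along the planned arc, slowing towards the end.

Emit:
{"fn": "send_rows", "kwargs": {
  "deltas": [
    {"dx": -2.2, "dy": 6.7, "dz": -0.5, "rx": 0, "ry": 0, "rz": 0},
    {"dx": -4.4, "dy": 13.3, "dz": -1, "rx": 0, "ry": 0, "rz": 0},
    {"dx": -6.6, "dy": 20, "dz": -2, "rx": 0, "ry": 0, "rz": 0},
    {"dx": -8.7, "dy": 26.6, "dz": -3.3, "rx": 0, "ry": 0, "rz": 0},
    {"dx": -10.9, "dy": 33.3, "dz": -5, "rx": 0, "ry": 0, "rz": 0}
  ]
}}

```text
clock: 6.58
tcp_pos: [0.576, -0.0111, 0.1646]
orientation: [-1.842, -2.544, 0.0]
contact_force: [-1.0, -1.4, 2.4]
grip_width: -0.0
gripper_force: 1.0
```

Emit:
{"fn": "send_rows", "kwargs": {
  "deltas": [
    {"dx": -2, "dy": 6.1, "dz": -2.5, "rx": 0, "ry": 0, "rz": 0},
    {"dx": -4, "dy": 12.2, "dz": -5, "rx": 0, "ry": 0, "rz": 0},
    {"dx": -6, "dy": 18.2, "dz": -8, "rx": 0, "ry": 0, "rz": 0},
    {"dx": -8, "dy": 24.3, "dz": -11.3, "rx": 0, "ry": 0, "rz": 0},
    {"dx": -10, "dy": 30.4, "dz": -15, "rx": 0, "ry": 0, "rz": 0}
  ]
}}

```text
clock: 7.0
tcp_pos: [0.5663, 0.0193, 0.1494]
orientation: [-1.842, -2.545, -0.0]
contact_force: [-0.1, -0.6, 1.3]
grip_width: -0.0
gripper_force: 0.7
```

```bash
python3 st.py f
```

```text
tcp [ 0.0137 -0.0003  0.1494] F case 0.6 -0.3 1.3
scene 3725 zmax 0.178 x at top -0.0122 xmin/max [-0.0328  0.088 ]
side 4749 zmax 0.1758 x at top -0.0067 xmin/max [-0.0142  0.0878]
```

Emit:
{"fn": "send_rows", "kwargs": {
  "deltas": [
    {"dx": -1.8, "dy": 5.5, "dz": -4.5, "rx": 0, "ry": 0, "rz": 0},
    {"dx": -3.5, "dy": 10.6, "dz": -9.3, "rx": 0, "ry": 0, "rz": 0},
    {"dx": -5.1, "dy": 15.5, "dz": -14.3, "rx": 0, "ry": 0, "rz": 0},
    {"dx": -6.7, "dy": 20.2, "dz": -19.5, "rx": 0, "ry": 0, "rz": 0},
    {"dx": -8.1, "dy": 24.7, "dz": -25, "rx": 0, "ry": 0, "rz": 0}
  ]
}}

```text
clock: 7.52
tcp_pos: [0.5581, 0.0439, 0.1242]
orientation: [-1.842, -2.545, -0.0]
contact_force: [0.2, 0.8, 1.2]
grip_width: 0.0001
gripper_force: 0.5
```

Emit:
{"fn": "send_rows", "kwargs": {
  "deltas": [
    {"dx": -1, "dy": 2.9, "dz": -4, "rx": 0, "ry": 0, "rz": 0},
    {"dx": -1.9, "dy": 5.5, "dz": -8, "rx": 0, "ry": 0, "rz": 0},
    {"dx": -2.7, "dy": 8, "dz": -12, "rx": 0, "ry": 0, "rz": 0},
    {"dx": -3.4, "dy": 10.3, "dz": -16, "rx": 0, "ry": 0, "rz": 0},
    {"dx": -4.1, "dy": 12.4, "dz": -20, "rx": 0, "ry": 0, "rz": 0}
  ]
}}

```text
clock: 7.93
tcp_pos: [0.5541, 0.0557, 0.1044]
orientation: [-1.842, -2.544, 0.0]
contact_force: [-0.6, 0.6, -0.2]
grip_width: -0.0004
gripper_force: 0.3
```

Emit:
{"fn": "send_rows", "kwargs": {
  "deltas": [
    {"dx": -0.5, "dy": 1.4, "dz": -2.5, "rx": 0, "ry": 0, "rz": 0},
    {"dx": -0.9, "dy": 2.7, "dz": -5, "rx": 0, "ry": 0, "rz": 0},
    {"dx": -1.3, "dy": 3.8, "dz": -7.5, "rx": 0, "ry": 0, "rz": 0},
    {"dx": -1.6, "dy": 4.8, "dz": -10, "rx": 0, "ry": 0, "rz": 0},
    {"dx": -1.9, "dy": 5.7, "dz": -12.5, "rx": 0, "ry": 0, "rz": 0}
  ]
}}

```text
clock: 8.35
tcp_pos: [0.5523, 0.0613, 0.0921]
orientation: [-1.843, -2.544, -0.0]
contact_force: [-0.5, 1.0, 0.9]
grip_width: 0.0001
gripper_force: 0.2
```

```bash
python3 st.py g
```

```text
tcp [-0.0305 -0.0005  0.0921] F case -1.1 -0.1 0.9
scene 4317 zmax 0.1074 x at top -0.0547 xmin/max [-0.0655  0.0695]
side 4203 zmax 0.1077 x at top -0.0481 xmin/max [-0.0649  0.0708]
```

Emit:
{"fn": "send_rows", "kwargs": {
  "deltas": [
    {"dx": -0.2, "dy": 0.5, "dz": -1.6, "rx": 0, "ry": 0, "rz": 0},
    {"dx": -0.3, "dy": 1, "dz": -3.2, "rx": 0, "ry": 0, "rz": 0},
    {"dx": -0.5, "dy": 1.5, "dz": -4.8, "rx": 0, "ry": 0, "rz": 0},
    {"dx": -0.6, "dy": 1.9, "dz": -6.4, "rx": 0, "ry": 0, "rz": 0},
    {"dx": -0.7, "dy": 2.2, "dz": -8, "rx": 0, "ry": 0, "rz": 0}
  ]
}}

```text
clock: 8.87
tcp_pos: [0.5517, 0.0636, 0.0842]
orientation: [1.842, 2.545, 0.0]
contact_force: [0.7, 0.2, 1.2]
grip_width: -0.0
gripper_force: 0.2
```

Emit:
{"fn": "send_rows", "kwargs": {
  "deltas": [
    {"dx": 0, "dy": 0, "dz": -0.6, "rx": 0, "ry": 0, "rz": 0},
    {"dx": 0, "dy": 0, "dz": -1.2, "rx": 0, "ry": 0, "rz": 0},
    {"dx": 0, "dy": 0, "dz": -1.8, "rx": 0, "ry": 0, "rz": 0},
    {"dx": 0, "dy": 0, "dz": -2.4, "rx": 0, "ry": 0, "rz": 0}
  ]
}}

```text
clock: 9.2
tcp_pos: [0.5517, 0.0635, 0.0819]
orientation: [1.842, 2.545, 0.0]
contact_force: [-0.1, -0.2, 1.5]
grip_width: 0.0002
gripper_force: 0.2
```

```bash
python3 st.py h
```

```text
tcp [-0.0327 -0.0004  0.0819] F case 0.2 -0.2 1.5
scene 4229 zmax 0.0974 x at top 0.0067 xmin/max [-0.0692  0.0662]
side 3999 zmax 0.098 x at top 0.0032 xmin/max [-0.0678  0.0688]
```

Emit:
{"fn": "send_rows", "kwargs": {
  "deltas": [
    {"dx": 0, "dy": 0, "dz": -0.6, "rx": 0, "ry": 0, "rz": 0},
    {"dx": 0, "dy": 0, "dz": -1.2, "rx": 0, "ry": 0, "rz": 0},
    {"dx": 0, "dy": 0, "dz": -1.5, "rx": 0, "ry": 0, "rz": 0}
  ]
}}

```text
clock: 9.55
tcp_pos: [0.5518, 0.0634, 0.0815]
orientation: [-1.842, -2.544, -0.001]
contact_force: [-5.1, 1.0, 15.7]
grip_width: -0.0001
gripper_force: 8.1
```

Lid pressed shut (15.7 N stop). Now lift off and move to hasp_a.

Emit:
{"fn": "send_rows", "kwargs": {
  "deltas": [
    {"dx": 0, "dy": 0, "dz": 25, "rx": 0, "ry": 0, "rz": 0},
    {"dx": 5, "dy": 14, "dz": 45, "rx": 0, "ry": 0, "rz": 0},
    {"dx": 15, "dy": 41, "dz": 45, "rx": 0, "ry": 0, "rz": 0},
    {"dx": 27, "dy": 73, "dz": 45, "rx": 0, "ry": 0, "rz": 0},
    {"dx": 35, "dy": 94, "dz": 45, "rx": 0, "ry": 0, "rz": 0}
  ]
}}

```text
clock: 9.97
tcp_pos: [0.5876, 0.161, 0.126]
orientation: [-1.84, -2.546, -0.004]
contact_force: [-0.3, 0.8, -0.4]
grip_width: 0.0002
gripper_force: 0.0
```

```bash
cat > hs.py <<'E'
import sys
from st import *
o=r.get_obs();t=C(o["tcp_pos"]);print("tcp",t.round(4),"F case",(o["contact_force"][:2]@ex).round(1),(o["contact_force"][:2]@ey).round(1),o["contact_force"][2].round(1))
for n in("scene","side","wrist"):
    im,p,f=grab(n);h=cv2.cvtColor(im,cv2.COLOR_BGR2HSV);a=C(p)*1000;cv2.imwrite(f"pics/{n}_{sys.argv[1]}.png",im)
    m=(h[...,0]>95)&(h[...,0]<115)&(h[...,1]>140)&(abs(a[...,1])<110)&(a[...,2]>85)&(abs(a[...,0])<80)&(a[...,2]<110)
    q=a[m]
    if len(q)>200: print(n,"lid top z med front/back",np.median(q[q[:,0]<-30,2]).round(1),np.median(q[q[:,0]>20,2]).round(1),"x range",np.percentile(q[:,0],[1,99]).round(1),"y",np.percentile(q[:,1],[1,99]).round(1))
    for s in(1,-1):
        m=(h[...,1]<90)&(h[...,2]>90)&(abs(a[...,1]-s*62)<15)&(a[...,0]>-130)&(a[...,0]<-72)&(a[...,2]>20)&(a[...,2]<125)
        q=a[m];q=q[np.argsort(q[:,0])]
        if len(q): print(n,s,len(q),q[::max(1,len(q)//8)].round().astype(int)[:,[0,2]].tolist())
E
python3 hs.py i
```

```text
tcp [-0.1141  0.0642  0.126 ] F case -0.8 -0.1 -0.4
scene lid top z med front/back 93.3 93.1 x range [-69.1  66. ] y [-97.2 100.7]
scene 1 201 [[-116, 81], [-112, 77], [-107, 77], [-100, 74], [-93, 77], [-89, 74], [-83, 71], [-78, 73], [-73, 90]]
scene -1 121 [[-113, 58], [-100, 60], [-95, 70], [-91, 69], [-87, 72], [-84, 67], [-80, 71], [-76, 73], [-72, 92]]
side lid top z med front/back 94.8 94.7 x range [-69.8  68.4] y [-101.3   95.5]
side 1 101 [[-117, 75], [-114, 75], [-112, 80], [-107, 79], [-102, 78], [-96, 80], [-92, 80], [-88, 80], [-85, 77]]
side -1 71 [[-116, 65], [-114, 63], [-113, 67], [-110, 61], [-108, 64], [-104, 66], [-100, 67], [-95, 67], [-91, 70]]
wrist lid top z med front/back 94.9 nan x range [-72.7 -26.2] y [-100.    66.9]
wrist 1 1085 [[-117, 84], [-116, 82], [-114, 83], [-111, 79], [-109, 78], [-107, 79], [-105, 79], [-102, 78], [-94, 77]]
wrist -1 3790 [[-117, 66], [-109, 64], [-101, 64], [-93, 69], [-86, 72], [-80, 73], [-75, 88], [-74, 89], [-72, 91]]
  return _methods._mean(a, axis=axis, dtype=dtype,
  ret = ret.dtype.type(ret / rcount)
```

View pics/wrist_i.png

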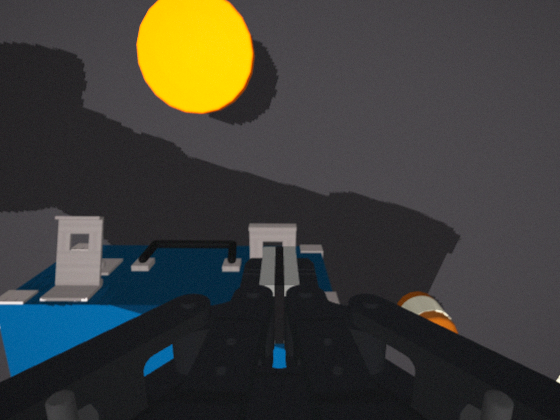

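The lid lies flat (94 mm front and back). Hasp_a (272,230) sits directly under the fingers, and hasp_b is at (80,250). Pressing hasp_a.

Emit:
{"fn": "send_rows", "kwargs": {
  "deltas": [
    {"dx": 0, "dy": 0, "dz": -20, "rx": 0, "ry": 0, "rz": 0},
    {"dx": 0, "dy": 0, "dz": -38, "rx": 0, "ry": 0, "rz": 0},
    {"dx": 0, "dy": 0, "dz": -44, "rx": 0, "ry": 0, "rz": 0},
    {"dx": 0, "dy": 0, "dz": -50, "rx": 0, "ry": 0, "rz": 0},
    {"dx": 0, "dy": 0, "dz": -56, "rx": 0, "ry": 0, "rz": 0}
  ]
}}

```text
clock: 10.53
tcp_pos: [0.5868, 0.1565, 0.0695]
orientation: [1.844, 2.543, -0.0]
contact_force: [-1.1, 0.5, 0.5]
grip_width: 0.0002
gripper_force: 0.5
```

Emit:
{"fn": "send_rows", "kwargs": {
  "deltas": [
    {"dx": 0, "dy": 0, "dz": -4.3, "rx": 0, "ry": 0, "rz": 0},
    {"dx": 0.2, "dy": -0.6, "dz": -8.6, "rx": 0, "ry": 0, "rz": 0},
    {"dx": 0.4, "dy": -1.2, "dz": -13, "rx": 0, "ry": 0, "rz": 0},
    {"dx": 0.7, "dy": -2.2, "dz": -17.3, "rx": 0, "ry": 0, "rz": 0},
    {"dx": 1.2, "dy": -3.5, "dz": -21.6, "rx": 0, "ry": 0, "rz": 0}
  ]
}}

```text
clock: 10.95
tcp_pos: [0.5882, 0.154, 0.0478]
orientation: [1.842, 2.544, 0.001]
contact_force: [-0.0, -0.4, 0.6]
grip_width: 0.0002
gripper_force: 0.6
```

Emit:
{"fn": "send_rows", "kwargs": {
  "deltas": [
    {"dx": 0.8, "dy": -2.4, "dz": -3, "rx": 0, "ry": 0, "rz": 0},
    {"dx": 1.6, "dy": -4.8, "dz": -5.5, "rx": 0, "ry": 0, "rz": 0},
    {"dx": 2.2, "dy": -6.6, "dz": -8, "rx": 0, "ry": 0, "rz": 0},
    {"dx": 2.8, "dy": -8.6, "dz": -10, "rx": 0, "ry": 0, "rz": 0},
    {"dx": 3.4, "dy": -10.4, "dz": -12, "rx": 0, "ry": 0, "rz": 0}
  ]
}}

```text
clock: 11.37
tcp_pos: [0.5915, 0.1432, 0.0358]
orientation: [1.842, 2.544, 0.0]
contact_force: [0.3, 1.3, 2.2]
grip_width: 0.0002
gripper_force: 0.7
```

```bash
python3 hs.py j 2>/dev/null
```

```text
tcp [-0.096   0.0623  0.0358] F case -1.2 0.7 2.2
scene lid top z med front/back 93.1 93.2 x range [-68.3  66. ] y [-97.4 100.6]
scene 1 76 [[-95, 38], [-89, 44], [-86, 50], [-85, 54], [-83, 58], [-81, 68], [-78, 69], [-76, 78], [-73, 86]]
scene -1 3 [[-74, 89], [-73, 90], [-73, 88]]
side lid top z med front/back 94.8 94.7 x range [-69.8  68.5] y [-101.3   95.7]
side 1 11 [[-88, 86], [-87, 74], [-86, 79], [-86, 76], [-86, 83], [-86, 84], [-85, 82], [-85, 85], [-85, 77], [-85, 81], [-84, 82]]
side -1 71 [[-117, 63], [-115, 61], [-114, 60], [-110, 62], [-107, 63], [-104, 64], [-100, 65], [-95, 67], [-90, 70]]
wrist 1 3161 [[-114, 124], [-108, 62], [-107, 84], [-107, 73], [-106, 124], [-103, 69], [-95, 38], [-89, 97], [-73, 79]]
wrist -1 1106 [[-78, 50], [-76, 50], [-74, 45], [-74, 56], [-74, 35], [-74, 41], [-74, 41], [-73, 38], [-72, 37]]
```

Emit:
{"fn": "send_rows", "kwargs": {
  "deltas": [
    {"dx": 0.6, "dy": -1.7, "dz": -0.8, "rx": 0, "ry": 0, "rz": 0},
    {"dx": 1.1, "dy": -3.4, "dz": -1.5, "rx": 0, "ry": 0, "rz": 0},
    {"dx": 1.7, "dy": -5.1, "dz": -2, "rx": 0, "ry": 0, "rz": 0},
    {"dx": 2.2, "dy": -6.7, "dz": -2.5, "rx": 0, "ry": 0, "rz": 0},
    {"dx": 2.7, "dy": -8.1, "dz": -3, "rx": 0, "ry": 0, "rz": 0}
  ]
}}

```text
clock: 11.93
tcp_pos: [0.594, 0.1354, 0.0328]
orientation: [-1.842, -2.544, -0.0]
contact_force: [-1.7, 3.1, 1.5]
grip_width: 0.0001
gripper_force: 2.2
```

Emit:
{"fn": "send_rows", "kwargs": {
  "deltas": [
    {"dx": 0.2, "dy": -0.7, "dz": 0, "rx": 0, "ry": 0, "rz": 0},
    {"dx": 0.5, "dy": -1.4, "dz": 0, "rx": 0, "ry": 0, "rz": 0}
  ]
}}

```text
clock: 12.1
tcp_pos: [0.594, 0.1355, 0.0328]
orientation: [-1.84, -2.544, -0.001]
contact_force: [-3.6, 5.0, 3.8]
grip_width: -0.0
gripper_force: 3.4
```

```bash
python3 hs.py k 2>/dev/null | grep -v " -1 "
```

```text
tcp [-0.0879  0.0622  0.0328] F case -5.9 -1.8 3.8
scene lid top z med front/back 93.1 93.2 x range [-65.8  66.1] y [-97.1 100.6]
scene 1 25 [[-81, 29], [-80, 33], [-80, 31], [-78, 33], [-77, 67], [-76, 70], [-74, 79], [-73, 89], [-72, 92]]
side lid top z med front/back 94.7 94.8 x range [-70.   68.4] y [-101.4   95.3]
wrist lid top z med front/back 88.2 nan x range [-73.1 -71.1] y [-32.1  24.1]
wrist 1 3981 [[-106, 117], [-101, 93], [-100, 56], [-99, 66], [-99, 64], [-96, 60], [-90, 84], [-82, 95], [-73, 82]]
```

Emit:
{"fn": "send_rows", "kwargs": {
  "deltas": [
    {"dx": -2.5, "dy": 7.6, "dz": 0, "rx": 0, "ry": 0, "rz": 0},
    {"dx": -7.8, "dy": 23.8, "dz": 10, "rx": 0, "ry": 0, "rz": 0},
    {"dx": -7.8, "dy": 23.8, "dz": 45, "rx": 0, "ry": 0, "rz": 0},
    {"dx": -7.8, "dy": 23.8, "dz": 80, "rx": 0, "ry": 0, "rz": 0},
    {"dx": -45.8, "dy": 11.3, "dz": 80, "rx": 0, "ry": 0, "rz": 0}
  ]
}}

```text
clock: 12.67
tcp_pos: [0.5592, 0.1486, 0.1197]
orientation: [1.832, 2.536, 0.021]
contact_force: [1.4, 0.3, 1.4]
grip_width: 0.0003
gripper_force: 0.0
```

Emit:
{"fn": "send_rows", "kwargs": {
  "deltas": [
    {"dx": -37, "dy": -12.2, "dz": 0, "rx": 0, "ry": 0, "rz": 0},
    {"dx": -74, "dy": -24.3, "dz": 0, "rx": 0, "ry": 0, "rz": 0},
    {"dx": -79.8, "dy": -26.2, "dz": 0, "rx": 0, "ry": 0, "rz": 0},
    {"dx": -79.8, "dy": -26.2, "dz": 0, "rx": 0, "ry": 0, "rz": 0}
  ]
}}

```text
clock: 13.0
tcp_pos: [0.4659, 0.118, 0.1125]
orientation: [-1.843, -2.542, 0.002]
contact_force: [0.3, -0.0, 1.3]
grip_width: 0.0001
gripper_force: 0.0
```

```bash
python3 hs.py l 2>/dev/null
```

```text
tcp [-0.1113 -0.0649  0.1125] F case 0.2 0.3 1.3
scene lid top z med front/back 93.3 93.1 x range [-69.  66.] y [-97.1 100.9]
scene 1 30 [[-82, 28], [-81, 32], [-79, 34], [-77, 71], [-77, 66], [-77, 74], [-76, 75], [-76, 74], [-74, 90], [-73, 90]]
scene -1 172 [[-121, 123], [-113, 63], [-107, 63], [-101, 65], [-94, 64], [-89, 70], [-84, 70], [-79, 73], [-73, 90]]
side lid top z med front/back 94.8 94.8 x range [-69.8  68.4] y [-101.2   95.4]
side -1 72 [[-118, 62], [-114, 64], [-112, 63], [-108, 61], [-104, 65], [-101, 66], [-95, 69], [-92, 71]]
wrist lid top z med front/back 94.9 nan x range [-72.7 -30.6] y [-62.   97.9]
wrist 1 2549 [[-82, 33], [-78, 54], [-78, 63], [-78, 60], [-77, 67], [-76, 75], [-74, 89], [-74, 80], [-72, 90]]
wrist -1 1308 [[-117, 67], [-114, 63], [-111, 63], [-110, 63], [-107, 64], [-105, 64], [-102, 66], [-98, 67], [-91, 70]]
```

View pics/wrist_l.png

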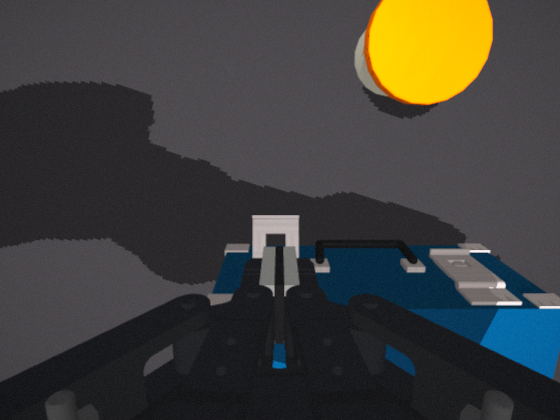

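Hasp_a lies flat at (465,270), with the stud showing in its slot. The fingers are above hasp_b (276,230). Same arc for hasp_b.

Emit:
{"fn": "send_rows", "kwargs": {
  "deltas": [
    {"dx": 0, "dy": 0, "dz": -35, "rx": 0, "ry": 0, "rz": 0},
    {"dx": 0, "dy": 0, "dz": -45, "rx": 0, "ry": 0, "rz": 0},
    {"dx": 0, "dy": 0, "dz": -50, "rx": 0, "ry": 0, "rz": 0},
    {"dx": 0, "dy": 0, "dz": -55, "rx": 0, "ry": 0, "rz": 0},
    {"dx": 0, "dy": 0, "dz": -60, "rx": 0, "ry": 0, "rz": 0}
  ]
}}

```text
clock: 13.57
tcp_pos: [0.4697, 0.119, 0.0528]
orientation: [1.843, 2.544, 0.0]
contact_force: [-0.2, 0.4, -0.7]
grip_width: -0.0002
gripper_force: 0.0
```

Emit:
{"fn": "send_rows", "kwargs": {
  "deltas": [
    {"dx": 0.5, "dy": -1.4, "dz": -2.5, "rx": 0, "ry": 0, "rz": 0},
    {"dx": 1.2, "dy": -3.8, "dz": -5, "rx": 0, "ry": 0, "rz": 0},
    {"dx": 2, "dy": -6.2, "dz": -9, "rx": 0, "ry": 0, "rz": 0},
    {"dx": 3, "dy": -9, "dz": -12, "rx": 0, "ry": 0, "rz": 0},
    {"dx": 3.9, "dy": -11.9, "dz": -15, "rx": 0, "ry": 0, "rz": 0}
  ]
}}

```text
clock: 13.98
tcp_pos: [0.4731, 0.1073, 0.0378]
orientation: [1.842, 2.545, 0.001]
contact_force: [0.4, 1.1, 0.2]
grip_width: 0.0002
gripper_force: 0.8
```

Emit:
{"fn": "send_rows", "kwargs": {
  "deltas": [
    {"dx": 0.8, "dy": -2.4, "dz": -1.5, "rx": 0, "ry": 0, "rz": 0},
    {"dx": 1.6, "dy": -4.8, "dz": -3, "rx": 0, "ry": 0, "rz": 0},
    {"dx": 2.3, "dy": -7.1, "dz": -4, "rx": 0, "ry": 0, "rz": 0},
    {"dx": 3, "dy": -9, "dz": -4.5, "rx": 0, "ry": 0, "rz": 0},
    {"dx": 3.4, "dy": -10.4, "dz": -5, "rx": 0, "ry": 0, "rz": 0}
  ]
}}

```text
clock: 14.4
tcp_pos: [0.4763, 0.0967, 0.0329]
orientation: [-1.843, -2.544, -0.0]
contact_force: [-2.6, 7.4, 4.9]
grip_width: 0.0001
gripper_force: 4.1
```

Emit:
{"fn": "send_rows", "kwargs": {
  "deltas": [
    {"dx": 0.2, "dy": -0.7, "dz": 0, "rx": 0, "ry": 0, "rz": 0},
    {"dx": 0.5, "dy": -1.4, "dz": 0, "rx": 0, "ry": 0, "rz": 0}
  ]
}}

```text
clock: 14.57
tcp_pos: [0.4762, 0.0967, 0.0328]
orientation: [-1.84, -2.544, -0.001]
contact_force: [-1.9, 7.3, 3.1]
grip_width: -0.0002
gripper_force: 3.8
```

```bash
python3 hs.py m 2>/dev/null
```

```text
tcp [-0.0879 -0.0617  0.0328] F case -7.5 0.5 3.1
scene lid top z med front/back 93.1 93.3 x range [-69.1  66. ] y [-97.2 100.8]
scene 1 31 [[-82, 32], [-81, 28], [-79, 34], [-77, 72], [-77, 74], [-77, 76], [-76, 76], [-75, 76], [-74, 92], [-73, 90], [-72, 90]]
scene -1 32 [[-99, 49], [-81, 35], [-80, 53], [-78, 28], [-77, 74], [-76, 86], [-76, 55], [-74, 85]]
side lid top z med front/back 94.7 94.8 x range [-70.   68.5] y [-101.4   95.5]
wrist lid top z med front/back 88.1 nan x range [-73. -71.] y [-23.4  33. ]
wrist 1 1859 [[-82, 34], [-80, 33], [-78, 33], [-78, 35], [-78, 35], [-77, 51], [-77, 58], [-76, 47], [-72, 42]]
wrist -1 5303 [[-106, 124], [-105, 116], [-100, 94], [-100, 81], [-99, 60], [-98, 84], [-95, 67], [-84, 93], [-73, 86]]
```

Both stop at the same depth. I back out, rise clear and check.

Emit:
{"fn": "send_rows", "kwargs": {
  "deltas": [
    {"dx": -2.5, "dy": 7.6, "dz": 0, "rx": 0, "ry": 0, "rz": 0},
    {"dx": -7.8, "dy": 23.8, "dz": 10, "rx": 0, "ry": 0, "rz": 0},
    {"dx": -7.8, "dy": 23.8, "dz": 45, "rx": 0, "ry": 0, "rz": 0},
    {"dx": -7.8, "dy": 23.8, "dz": 80, "rx": 0, "ry": 0, "rz": 0},
    {"dx": -7.8, "dy": 23.8, "dz": 115, "rx": 0, "ry": 0, "rz": 0}
  ]
}}

```text
clock: 15.13
tcp_pos: [0.4679, 0.1187, 0.1485]
orientation: [1.843, 2.544, -0.004]
contact_force: [0.1, 1.7, -0.1]
grip_width: -0.0002
gripper_force: 0.0
```

Emit:
{"fn": "send_rows", "kwargs": {
  "deltas": [
    {"dx": 0, "dy": 20, "dz": 30, "rx": 0, "ry": 0, "rz": 0},
    {"dx": 0, "dy": 40, "dz": 60, "rx": 0, "ry": 0, "rz": 0},
    {"dx": 0, "dy": 60, "dz": 80, "rx": 0, "ry": 0, "rz": 0},
    {"dx": 0, "dy": 60, "dz": 80, "rx": 0, "ry": 0, "rz": 0},
    {"dx": 0, "dy": 60, "dz": 80, "rx": 0, "ry": 0, "rz": 0}
  ]
}}

```text
clock: 15.55
tcp_pos: [0.469, 0.1805, 0.2284]
orientation: [1.839, 2.547, 0.003]
contact_force: [-0.0, 0.0, -0.2]
grip_width: 0.0001
gripper_force: 0.0
```

```bash
python3 hs.py n 2>/dev/null; python3 -c "
import cv2
a=cv2.imread('pics/scene_n.png')[140:310,120:330];cv2.imwrite('pics/fin.png',cv2.resize(a,None,fx=3,fy=3,interpolation=cv2.INTER_CUBIC))"
```

```text
tcp [-0.1698 -0.0424  0.2284] F case -0.0 -0.0 -0.2
scene lid top z med front/back 93.2 93.2 x range [-68.8  66. ] y [-96.7 100.7]
scene 1 31 [[-82, 31], [-81, 28], [-80, 29], [-78, 69], [-77, 69], [-77, 74], [-76, 72], [-76, 74], [-74, 91], [-73, 90], [-72, 93]]
scene -1 35 [[-81, 29], [-80, 32], [-78, 70], [-77, 65], [-77, 51], [-76, 74], [-75, 73], [-74, 89], [-73, 84]]
side lid top z med front/back 94.8 94.7 x range [-70.1  68.5] y [-101.3   95.7]
wrist lid top z med front/back 94.7 nan x range [-73.    5.7] y [-98.3  97.5]
wrist 1 1066 [[-82, 34], [-78, 59], [-78, 63], [-78, 66], [-77, 68], [-76, 76], [-75, 79], [-74, 82], [-72, 89]]
wrist -1 15 [[-82, 34], [-82, 34], [-82, 33], [-82, 33], [-82, 33], [-82, 33], [-82, 33], [-82, 33], [-82, 32], [-82, 32], [-82, 32], [-82, 32], [-81, 34], [-81, 31], [-80, 32]]
```

View pics/fin.png

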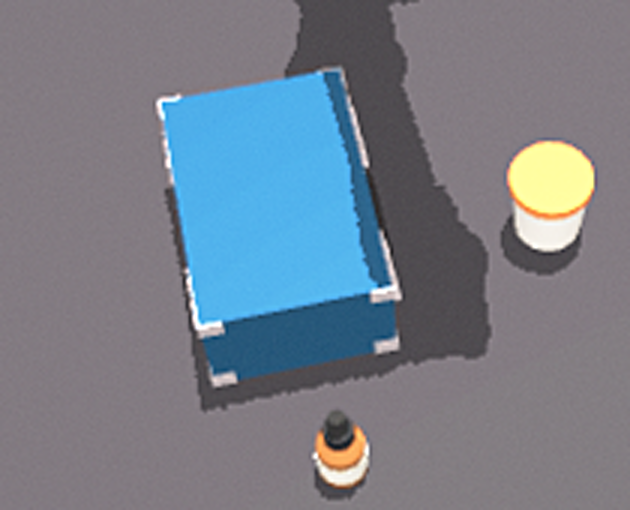

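The lid is flush, both hasps lie flat with the lip at x -82 mm and equal on both sides, and the case, jar (550,195) and bottle (342,455) haven't moved. Handing in.

```bash
python3 -c "
from bench import r
print(r.hand_in())"
```

```text
the job is handed in; nothing more can be done
None
```

I pushed the case lid shut and pressed both hasps flat against the front, then handed the job in at about 15.7 s with the arm clear; the camera check showed the case, jar and bottle where they started, and the hand-in gave no verdict.

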